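# Hold a spring clip gaping over the recipe card's edge

## Task

Pick up the red spring clip by its handles, squeeze it well open, and bring its gaping jaws over the right-hand edge of the recipe card, about half-way up, with one jaw in front of the card and one behind it, so that the edge is well inside the mouth but neither jaw touches the card. Stay there and finish while still holding the clip squeezed open, so that I can slip a shopping list in beside the card; do not bump the card or its stand, and leave everything else on the worktop where it is.

Things in the scene. Friction and masses are not known exactly. Their poses are not given: they have to be found in the camera images.
- clip_pinch (a point): Red spring clip's pinch point: midway between the rounded ends of its two handles, 12 mm above its underside. x runs level along the clip to the jaw tips (91 mm ahead shut, 88 mm fully open), y across it, the way the handles are squeezed (+y: left half), z up. Handles 48 mm wide over their outsides when shut, 23 mm fully squeezed; they end 5 mm behind this point. Grasp here from above.
- tip_left (a point): Rubber-lipped inner face of the tip of the clip's left (+y) jaw, half-way up. 1 mm from the right tip when shut, 29 mm when fully open. Squeezing the handles spreads the jaws: the spring yields from about 5 N on each handle and takes about 12 N at the stop (fully open, harder squeezing does no harm); it shuts again if the squeeze slackens.
- tip_right (a point): The same on the clip's right jaw (its -y side).
- card_stand: Stiff cream recipe card with a green band and a picture, upright in a wooden foot; fixed. Card 130 mm wide (y), 4 mm thick (x), top 166 mm above the worktop; foot 56 mm (x) by 96 mm (y), 24 mm high, so the card overhangs it 17 mm each side. Origin: centre of the foot's underside; x away from the robot (picture faces -x), y along the card to the robot's left, z up.
- card_edge (a point): Middle of the card's upright right-hand edge (right as the robot sees it, towards -y), 90 mm above the worktop, 65 mm from the stand origin along -y. Axes as card_stand, so +y points from this edge into the card.
- sardine_tin: bystander: flat tin with a turquoise lid, 63x105x26 mm; origin at the centre of its underside
- mug: bystander: white mug with blue-green stripes, 78 mm wide, 116 mm over the handle, 101 mm tall; origin at the centre of its underside
- spice_green: bystander: spice jar with red cap and green label, 45 mm wide, 106 mm tall; origin at the centre of its underside
- spice_brown: bystander: spice jar with red cap and brown label, 45 mm wide, 106 mm tall; origin at the centre of its underside
- pepper_mill: bystander: dark wooden pepper mill, 58 mm wide, 170 mm tall; origin at the centre of its underside
- tin: bystander: turquoise food tin, 75 mm wide, 58 mm tall; origin at the centre of its underside
- clip: The same red spring clip, lying on its side with the hinge pin upright: 100 mm long, 48 mm wide over the handles, 24 mm tall, about 80 g. Origin on the pin at its underside (42 mm ahead of clip_pinch and 12 mm below it); axes as clip_pinch.

How it is judged (in metres and radians):
On the way:
1. the clip is held in the fingers off the worktop, squeezed open so that its jaw tips gape more than 20 mm, and not yet over the card (distance between tip_left and tip_right above 0.02 m and height (world z) of clip_pinch above 0.035 m and contact force between the fingers and clip above 2 N and y of each of tip_left, tip_right in the frame of card_stand below -0.066 m), for 0.2 s.
At the end, for the whole second after the job is handed in: Fingers still squeeze the clip (over 2 N), tips gaping over 20 mm, left jaw in front of and right jaw behind the card (each 3 mm or more off its middle plane), tips 7 mm or more past its right edge, handles outside, tips 50 to 130 mm up, clip still, card and stand untouched (under 0.3 N) (distance between tip_left and tip_right above 0.02 m and x of tip_left in the frame of card_stand below -0.003 m and x of tip_right in the frame of card_stand above 0.003 m and y of each of tip_left, tip_right in the frame of card_stand above -0.058 m and y of clip_pinch in the frame of card_stand below -0.075 m and height (world z) of tip_left between 0.05 and 0.13 m and height (world z) of clip_pinch above 0.05 m and contact force between clip and card_stand below 0.3 N and contact force between the fingers and clip above 2 N and linear speed of clip below 0.03 m/s); the arm keeps its last pose, push and grip.
It fails at once if the clip bumps the card or its stand (over 2 N) (contact force between clip and card_stand above 2 N).
It fails at once if the robot bumps the card or its stand (over 2 N) (contact force between any of the fingers, the arm and card_stand above 2 N).
It fails at once if a bystander (tin, jar, mug or mill) is shifted by more than 25 mm or tipped over (distance of any of sardine_tin, mug, spice_green, spice_brown, pepper_mill, tin from where it was at the start of the episode above 0.025 m or angle between any of sardine_tin, mug, spice_green, spice_brown, pepper_mill, tin's own z axis and vertical above 0.4 rad).
It also fails if it takes over 32 s, if anything falls off the work surface, if the arm or the gripper's body presses on something with over 40 N, if the wrist force passes 120 N, or if a joint passes its speed limit or range.

## Robot

A 6-joint arm with a two-finger parallel gripper is mounted at the origin on a cart in front of the work surface, level with it; the furniture and walls round the work are solid. World frame = base frame: x ahead of the robot, y to its left, z up, the work surface at z = 0. Lengths are in mm, angles in degrees, forces in N, time in s.
With the tool pointing down it reaches from about 300 to 850 mm from the base axis. Payload 4.2 kg.
Tool frame: the origin (TCP) lies at the very end of the fingers, on their centre line; the grasp point (between the pads) lies 19 mm behind it (env.grasp_offset is the distance from the TCP to the grasp point, in mm); z points along the fingers, y is the line along which they close (so a half turn about z gives the same grasp; the last joint's range is limited). The gripper opens to 91 mm and grips with 3 to 60 N. Pads are 32 mm wide; open, the fingers measure 118 mm over their backs; the gripper's body (76 mm by 178 mm) begins 60 mm behind the grasp point.
Start: joints at [-69.614, 18.312, 89.639, -0, 72.044, -1.146], TCP at [211.039, -534.889, 213.976] pointing down, gripper open.
Joint ranges: [-177.97, 177.97], [-48.28, 115.42], [12.27, 149.76], [-77.06, 257.06], [2.81, 150.46], [-146.56, 146.56]. Speed limits (degrees/s): [147.25, 147.25, 180, 180, 180, 180].

## Interface

Orientations are given as [roll, pitch, yaw] about the fixed x, y, z axes, in that order (R = Rz(yaw) Ry(pitch) Rx(roll)).
In Python, from workcell import env, eyes gives the robot as it stands.
- The arm moves only by the tool send_rows, never from a script. Its arguments are lists of equal length, an entry for each row: "grip": the opening, from -1 (shut) to 1 (fully open), so that 0 is half open; "xyz": the shift along the world's x, y, z in m, a list of three; "yaw": the turn about the world's z in degrees. A call has 1 to 8 rows; each row is the pose to reach, as a shift and turn from the pose commanded when the call began; what a row does not reach only later rows make up. A row lasts 1/12 s, in which the tool goes at most 41.7 mm and 7.16 degrees, less where a joint would pass 70% of its speed; a pose out of reach is approached as far as the arm can. A call with a gripper value outside its range is refused whole. The fingers move at their own pace and stop on an object; "grip_force" is the grip in N (left out, the last holds). Time passes only in rows, so rows that repeat a pose let the fingers close. It gives the time, the measured TCP pose, the force, the opening and the grip force at its end, in the units of the state.
- env.state(): the state, without advancing time (a new reading comes with each control period).
- eyes.grab_frame(name): name is "scene" or "top"; returns a dict with "frame" (384x512x3 uint8, red, green, blue), "fx", "fy", "cx", "cy" (pixels), "pose" (4x4, takes a point from camera to world coordinates). Camera axes: x right, y down, z forward; pixel columns grow to the right and rows downward; lengths in mm; the calibration is good to about 2 mm. A picture is of the moment at which its call begins. There is no depth.
- env.job_done(): hands the job in; it is judged then, once.
The state is a dict: "time_s": time; "qpos": joint angles; "qvel": joint speeds; "effort": joint torques, N m; "ee_pos": TCP position; "ee_rot": TCP orientation; "force": force on the tool from outside, world axes, zero at the start; "torque": the same for the moment, N m; "gripper_width": finger opening in mm; "gripper_force": force on a finger pad.
Only numpy, scipy, OpenCV 4.12 (cv2) and the standard library are available. Lean on these libraries where they do the work, as an engineer would, in place of code of your own. Each camera call takes 0.05 s, during which the arm holds its last target. There are 200 camera calls.

## Working session

There is one attempt and no reset: what is moved stays moved. The work goes in short steps, Python scripts to look and compute and a tool call to move; the robot and the scene stay as the last step left them, time stands still between calls to the robot, and variables do not carry over. Pictures are saved under pics/ and viewed, at most 10 in all, crops included, and the job is handed in when it is done.

Besides the shell and the picture viewer there is one more tool, called after "Emit:" by a JSON object that holds its "method" and its "body". send_rows: Moves the arm, as the interface text tells. Its arguments: {"type":"object","properties":{"grip":{"type":"array"},"xyz":{"type":"array"},"yaw":{"type":"array"},"grip_force":{"type":"number"}},"required":["grip","xyz","yaw"]}

```bash
mkdir -p pics; python3 - <<'E'
from workcell import env, eyes
import cv2, pickle
for n in("scene","top"):
    g=eyes.grab_frame(n); pickle.dump(g,open(f"pics/{n}0.pkl","wb"))
    cv2.imwrite(f"pics/{n}0.png",cv2.resize(g["frame"][:,:,::-1],(800,600),interpolation=cv2.INTER_CUBIC))
    print(n,g["fx"],g["cx"],g["cy"],g["pose"].round(3).tolist())
s=env.state();print(s["time_s"],s["ee_pos"],s["ee_rot"],s["gripper_width"])
E
```

```text
scene 375.42956090517464 253.56345919077643 197.9282385619493 [[-0.57, -0.611, 0.548, -28.4], [-0.821, 0.416, -0.391, 442.165], [0.011, -0.673, -0.739, 899.923], [0.0, 0.0, 0.0, 1.0]]
top 421.70165286698943 252.0820823918095 199.1804087036465 [[0.022, -0.985, 0.174, 331.179], [-0.999, -0.027, -0.023, 25.43], [0.027, -0.173, -0.985, 1448.733], [0.0, 0.0, 0.0, 1.0]]
0.1 [ 210.87665672 -534.4713684   213.25442505] [-1.79915279e+02 -2.56821401e-03  2.15291363e+01] 91.2743621707579
```

View pics/top0.png

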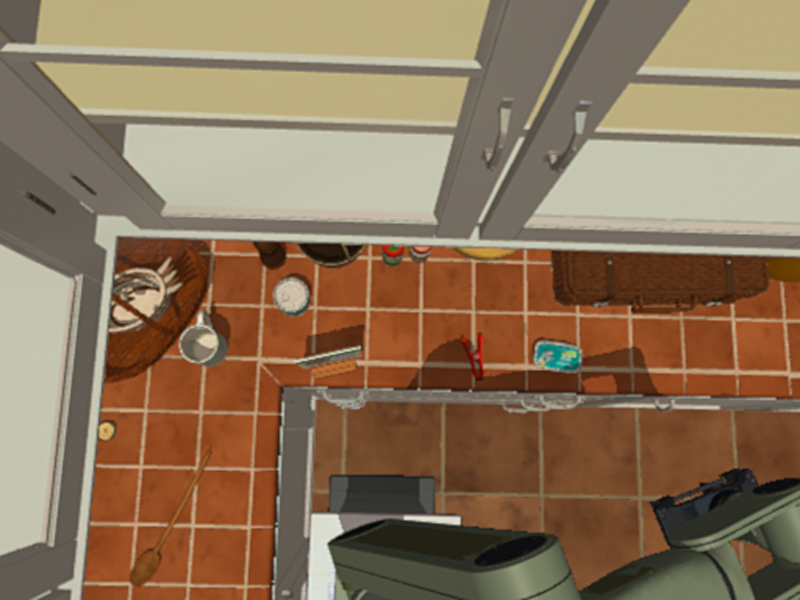

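View pics/scene0.png

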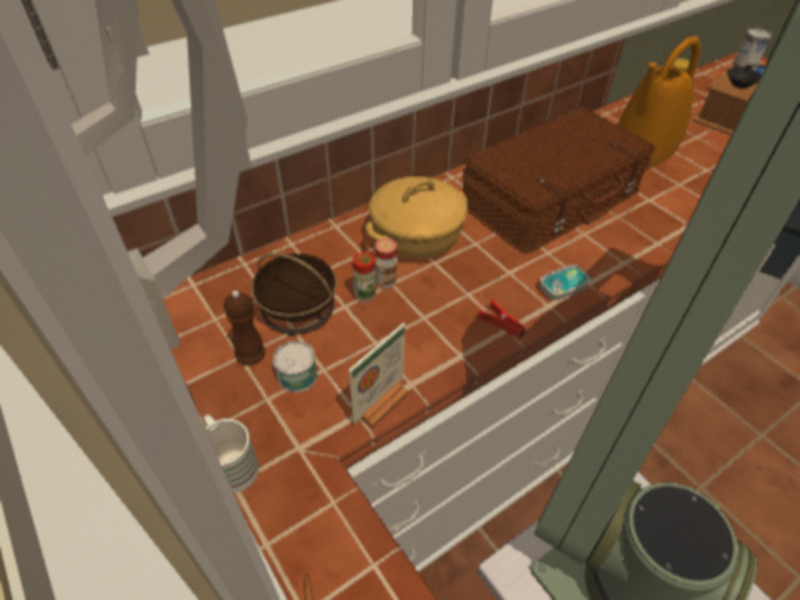

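The top view shows the clip at about (473,357) of 800×600, with its handles up/away and its jaws near (478,378). The card runs from (300,361) to (360,350), and the sardine tin is at (557,355). I'll zoom in on these.

```bash
cat > h.py <<'E'
import numpy as np, pickle, cv2
def ray(g,u,v):
    d=np.array([(u-g["cx"])/g["fx"],(v-g["cy"])/g["fy"],1.]); return g["pose"][:3,3],g["pose"][:3,:3]@d
def at_z(g,u,v,z):
    o,d=ray(g,u,v); return o+d*(z-o[2])/d[2]
def proj(g,P):
    p=np.linalg.inv(g["pose"])@np.append(P,1.); return np.array([p[0]/p[2]*g["fx"]+g["cx"],p[1]/p[2]*g["fy"]+g["cy"]])
def tri(g1,uv1,g2,uv2):
    o1,d1=ray(g1,*uv1);o2,d2=ray(g2,*uv2);d1/=np.linalg.norm(d1);d2/=np.linalg.norm(d2)
    t=np.linalg.lstsq(np.c_[d1,-d2],o2-o1,rcond=None)[0]
    a,b=o1+t[0]*d1,o2+t[1]*d2; return (a+b)/2,np.linalg.norm(a-b)
def load(n): return pickle.load(open(f"pics/{n}.pkl","rb"))
E
python3 - <<'E'
from h import *
t,s=load("top0"),load("scene0")
def crop(g,x,y,w,h,k): return cv2.resize(g["frame"][y:y+h,x:x+w,::-1],(w*k,h*k),interpolation=cv2.INTER_CUBIC)
a=crop(t,285,205,50,37,8); b=crop(t,185,205,50,37,8)
c=crop(s,300,185,50,37,8); d=crop(s,215,205,50,75,8)[:, :]
e=crop(s,215,203,50,75,8)
img=np.zeros((600,800,3),np.uint8); img[:296,:400]=a; img[300:596,:400]=c
cv2.imwrite("pics/clip.png",img[:, :400])
img=np.zeros((600,800,3),np.uint8); img[:296,:400]=b; img[:600,400:]=e
cv2.imwrite("pics/card.png",img)
E
```

```text
(no output)
```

View pics/clip.png

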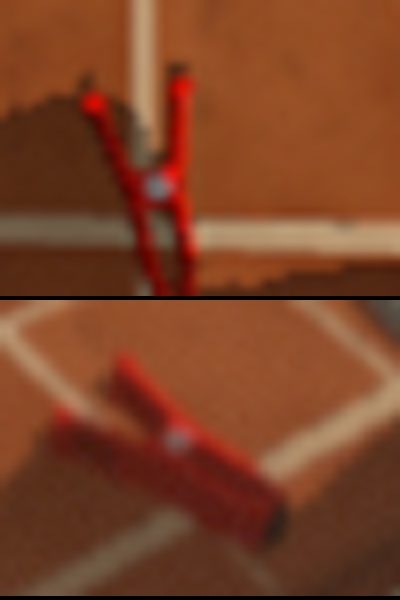

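View pics/card.png

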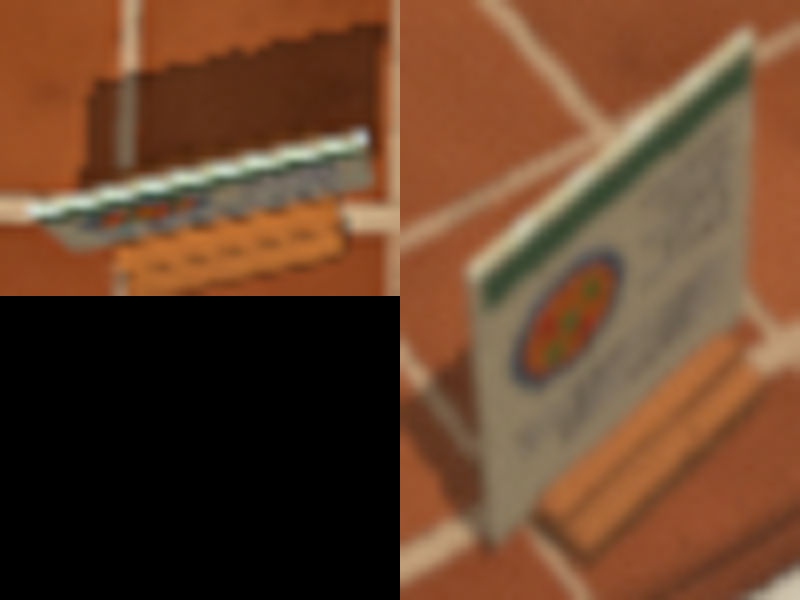

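Clip crop (top view): handle ends at about (92,102) and (181,85), pin at (158,186). Scene crop: pin at (178,137 within the crop). Card top edge: (35,210) to (365,137) in the top crop, (70,270) to (350,33) in the scene crop.

```bash
python3 - <<'E'
from h import *
t,s=load("top0"),load("scene0")
T=lambda x,y,ox,oy:((x+.5)/8-.5+ox,(y+.5)/8-.5+oy)
np.set_printoptions(precision=1,suppress=True)
print("pin tri",tri(t,T(158,186,285,205),s,T(178,137,300,185)))
for n,p in dict(pin=(158,186),hl=(92,102),hr=(181,85)).items(): print(n,at_z(t,*T(*p,285,205),24))
print("pin s",at_z(s,*T(178,137,300,185),24), "hs",at_z(s,*T(122,58,300,185),24),at_z(s,*T(62,115,300,185),24))
L=tri(t,T(35,210,185,205),s,T(70,270,215,203));R=tri(t,T(365,137,185,205),s,T(350,33,215,203))
print("card",L,R,np.linalg.norm(L[0]-R[0]),np.degrees(np.arctan2(*(L[0]-R[0])[[1,0]])))
for p in((35,210),(365,137)): print(at_z(t,*T(*p,185,205),166))
for p in((70,270),(350,33)): print(at_z(s,*T(*p,215,203),166))
# clip mask
for g,n,b in((t,"t",(280,200,320,245)),(s,"s",(300,185,345,225))):
    f=g["frame"].astype(int); m=(f[...,0]>90)&(f[...,1]<45)&(f[...,2]<50)
    ys,xs=np.nonzero(m); k=(xs>b[0])&(xs<b[2])&(ys>b[1])&(ys<b[3]); xs,ys=xs[k],ys[k]
    P=np.array([at_z(g,x,y,14)[:2] for x,y in zip(xs,ys)]); c=P.mean(0)
    w,v=np.linalg.eigh(np.cov(P.T)); a=v[:,1]; pr=(P-c)@a
    print(n,len(xs),c,a,pr.min(),pr.max(),np.degrees(np.arctan2(a[1],a[0])))
E
```

```text
pin tri (array([ 487.7, -187.4,   25.4]), np.float64(1.7338325981520317))
pin [ 488.5 -187.1   24. ]
hl [ 523.8 -158.8   24. ]
hr [ 532.1 -196.9   24. ]
pin s [ 487.9 -189.    24. ] hs [ 532.5 -198.9   24. ] [ 522.4 -158.8   24. ]
card (array([454.9, 185.8, 164.8]), np.float64(0.24595145400720614)) (array([485.6,  61. , 164.3]), np.float64(1.4762716314272155)) 128.50961210836152 103.82869113000552
[454.9 185.7 166. ]
[485.9  61.5 166. ]
[454.  186.1 166. ]
[483.9  61.4 166. ]
t 117 [ 491.3 -186.1] [-1.  -0.2] -43.68780735682188 49.723383057606284 -168.3298363926921
s 178 [ 483.  -187.2] [-1.  -0.1] -49.63444216451498 43.77095209333015 -174.12058898415927
```

Both cameras agree. The pin is at about (488,-188) and the clip axis is about -167°. The card edge is at about (485,61), its length reads 128.5 mm against 130 mm, and the card yaw is 13.8°. If I grasp at tool yaw 193°, the last joint stays in range for the placement too. I'll check the jars' positions, then move.

```bash
python3 - <<'E'
from h import *
t,s=load("top0"),load("scene0")
k=.64
for n,a,b in(("green",(393,250),(363,263)),("brown",(421,248),(386,245)),("sard",(557,353),(566,280))): print(n,tri(t,np.array(a)*k,s,np.array(b)*k))
for z in(300,500,700): print(z,at_z(t,475*k,243*k,z))
E
```

```text
green (array([702.1228135 ,   1.19168197, 100.05369343]), np.float64(4.806153552371416))
brown (array([704.03473865, -56.28909107, 117.40971534]), np.float64(6.527353469236646))
sard (array([ 496.13936378, -371.25296859,   16.28249347]), np.float64(10.740686628841875))
300 [ 663.21592703 -144.86360139  300.        ]
500 [ 605.40664384 -115.21457689  500.        ]
700 [547.59736065 -85.56555239 700.        ]
```

Emit:
{"method": "send_rows", "body": {"xyz": [[0.03,0.03,0],[0.06,0.06,0],[0.09,0.09,0],[0.115,0.12,0],[0.14,0.15,0],[0.165,0.18,0],[0.19,0.21,0],[0.21,0.235,0]], "yaw": [7,14,21,28,35,42,49,56], "grip": [1,1,1,1,1,1,1,1], "grip_force": 30}}

```text
time_s: 0.77
ee_pos: [422.2, -297.5, 213.7]
ee_rot: [-180.0, -0.0, 77.9]
force: [0.3, -0.9, 0.1]
gripper_width: 91.4
gripper_force: 0.0
```

Emit:
{"method": "send_rows", "body": {"xyz": [[0.025,0.025,0],[0.05,0.05,0],[0.07,0.075,0],[0.09,0.1,0],[0.108,0.121,0],[0.108,0.121,-0.02],[0.108,0.121,-0.04],[0.108,0.121,-0.06]], "yaw": [7,14,21,28,35,42,49,56], "grip": [1,1,1,1,1,1,1,1]}}

```text
time_s: 1.43
ee_pos: [529.3, -178.1, 153.0]
ee_rot: [180.0, 0.0, 134.0]
force: [0.2, -0.1, 0.3]
gripper_width: 91.3
gripper_force: 0.0
```

Emit:
{"method": "send_rows", "body": {"xyz": [[0,0,0],[0,0,0],[0,0,0],[0,0,0],[0,0,-0.01],[0,0,-0.02],[0,0,-0.03],[0,0,-0.04]], "yaw": [7,14,21,28,35,42,49,56], "grip": [1,1,1,1,1,1,1,1]}}

```text
time_s: 2.1
ee_pos: [528.7, -178.8, 113.2]
ee_rot: [180.0, -0.0, -170.1]
force: [-0.3, -0.4, 0.7]
gripper_width: 91.1
gripper_force: 0.0
```

Emit:
{"method": "send_rows", "body": {"xyz": [[0,0,0],[0,0,0]], "yaw": [3.5,3.5], "grip": [1,1]}}

```text
time_s: 2.27
ee_pos: [528.3, -178.6, 112.9]
ee_rot: [179.9, -0.1, -166.9]
force: [-0.1, 0.1, -1.1]
gripper_width: 91.2
gripper_force: 0.0
```

```bash
python3 - <<'E'
from workcell import env, eyes
from h import *
s=env.state();print(s["time_s"],s["ee_pos"],s["ee_rot"],s["qpos"])
ims=[]
for n,b in(("scene",(270,150,100,75)),("top",(265,190,100,75))):
    g=eyes.grab_frame(n);x,y,w,h=b;pickle.dump(g,open(f"pics/{n}1.pkl","wb"))
    ims.append(cv2.resize(g["frame"][y:y+h,x:x+w,::-1],(400,300),interpolation=cv2.INTER_CUBIC))
    print(n,proj(g,s["ee_pos"]))
cv2.imwrite("pics/pre.png",np.hstack(ims))
E
```

```text
2.2667 [ 528.32609645 -178.64952998  112.89202815] [ 1.79921228e+02 -1.15672827e-01 -1.66918196e+02] [-1.98660214e+01  2.16016889e+01  1.00336899e+02  3.75450661e-03
  5.82013230e+01 -1.22949729e+02]
scene [314.53187846 175.16075637]
top [305.82748083 212.45956079]
```

View pics/pre.png

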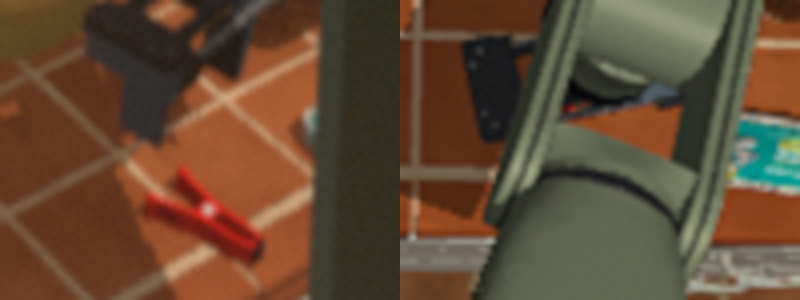

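The left panel shows the open fingers above and straddling the clip's handles at (165,200). Descending.

Emit:
{"method": "send_rows", "body": {"xyz": [[0,0,-0.02],[0,0,-0.04],[0,0,-0.06],[0,0,-0.075],[0,0,-0.09],[0,0,-0.1],[0,0,-0.108],[0,0,-0.108]], "yaw": [0,0,0,0,0,0,0,0], "grip": [1,1,1,1,1,1,1,1]}}

```text
time_s: 3.03
ee_pos: [528.3, -178.6, 4.8]
ee_rot: [179.9, -0.1, -167.0]
force: [-0.8, -0.5, -0.6]
gripper_width: 91.3
gripper_force: 0.0
```

Emit:
{"method": "send_rows", "body": {"xyz": [[0,0,0],[0,0,0],[0,0,0],[0,0,0],[0,0,0],[0,0,0],[0,0,0],[0,0,0]], "yaw": [0,0,0,0,0,0,0,0], "grip": [-1,-1,-1,-1,-1,-1,-1,-1], "grip_force": 30}}

```text
time_s: 3.7
ee_pos: [529.4, -179.0, 6.2]
ee_rot: [-180.0, 0.0, -167.0]
force: [1.7, -0.1, 0.6]
gripper_width: 40.6
gripper_force: 7.3
```

Emit:
{"method": "send_rows", "body": {"xyz": [[0,0,0],[0,0,0],[0,0,0],[0,0,0],[0,0,0],[0,0,0]], "yaw": [0,0,0,0,0,0], "grip": [-1,-1,-1,-1,-1,-1]}}

```text
time_s: 4.2
ee_pos: [529.3, -179.0, 6.2]
ee_rot: [-180.0, 0.0, -167.0]
force: [0.1, 0.0, 2.7]
gripper_width: 20.5
gripper_force: 30.0
```

Fully squeezed at 30 N. Lifting and turning.

Emit:
{"method": "send_rows", "body": {"xyz": [[0,0,0.01],[0,0,0.025],[0,0,0.04],[0,0,0.055],[0,0,0.07],[0,0,0.085],[0,0,0.09],[0,0,0.09]], "yaw": [0,0,0,0,0,0,0,0], "grip": [-1,-1,-1,-1,-1,-1,-1,-1]}}

```text
time_s: 4.87
ee_pos: [529.5, -179.1, 97.4]
ee_rot: [-179.9, 0.1, -167.0]
force: [1.0, -0.2, -0.0]
gripper_width: 20.5
gripper_force: 30.0
```

Emit:
{"method": "send_rows", "body": {"xyz": [[0,0,0],[0,0,0],[0,0,0],[0,0,0],[0,0,0],[0,0,0],[0,0,0],[0,0,0]], "yaw": [-6,-12,-18,-24,-30,-36,-42,-48], "grip": [-1,-1,-1,-1,-1,-1,-1,-1]}}

```text
time_s: 5.53
ee_pos: [528.0, -178.6, 94.7]
ee_rot: [-180.0, -0.2, 144.7]
force: [0.5, 0.5, -0.2]
gripper_width: 20.3
gripper_force: 30.0
```

Emit:
{"method": "send_rows", "body": {"xyz": [[0,0,0],[0,0,0],[0,0,0],[0,0,0],[0,0,0],[0,0,0],[0,0,0],[0,0,0]], "yaw": [-6,-12,-18,-24,-30,-36,-41,-41], "grip": [-1,-1,-1,-1,-1,-1,-1,-1]}}

```text
time_s: 6.2
ee_pos: [528.1, -178.6, 94.8]
ee_rot: [-179.9, -0.1, 104.0]
force: [-0.2, 0.0, -0.3]
gripper_width: 20.5
gripper_force: 30.0
```

Emit:
{"method": "send_rows", "body": {"xyz": [[-0.005,0.02,0],[-0.01,0.04,0],[-0.015,0.06,0],[-0.015,0.08,0],[-0.015,0.09,0],[-0.015,0.1,0],[-0.015,0.1,0],[-0.015,0.1,0]], "yaw": [0,0,0,0,0,0,0,0], "grip": [-1,-1,-1,-1,-1,-1,-1,-1]}}

```text
time_s: 6.87
ee_pos: [514.2, -79.0, 95.8]
ee_rot: [-180.0, 0.0, 104.1]
force: [-0.3, -0.1, -0.6]
gripper_width: 20.4
gripper_force: 30.0
```

```bash
python3 - <<'E'
from workcell import env, eyes
from h import *
s=env.state();print(s["time_s"],s["ee_pos"],s["ee_rot"],s["qpos"],s["gripper_width"],s["gripper_force"])
ims=[]
for n,b in(("scene",(215,160,100,112)),("top",(185,160,100,112))):
    g=eyes.grab_frame(n);x,y,w,h=b;pickle.dump(g,open(f"pics/{n}2.pkl","wb"))
    ims.append(cv2.resize(g["frame"][y:y+h,x:x+w,::-1],(400,448),interpolation=cv2.INTER_CUBIC))
    print(n,proj(g,s["ee_pos"]+[0,0,8]))
cv2.imwrite("pics/app.png",np.hstack(ims))
E
```

```text
6.8667 [514.20507042 -78.98377699  95.8290106 ] [-1.79992725e+02  2.48763201e-02  1.04122527e+02] [-9.98266393e+00  1.95765047e+01  1.06584674e+02 -3.18065066e-02
  5.38353064e+01 -2.40864209e+01] 20.390100016747656 29.996560719782792
scene [291.31367037 193.67271401]
top [274.56258305 216.40039819]
```

View pics/app.png

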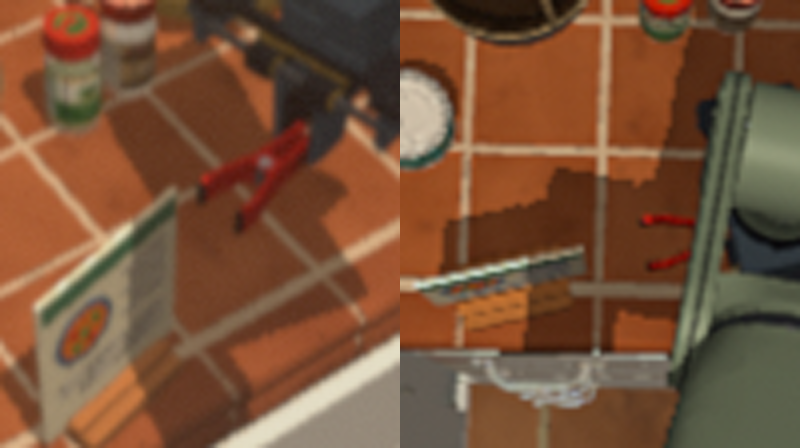

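The scene panel shows the gaping jaws with tips at about (203,188) and (240,225), short of the card. In the top panel the tips are at about (643,219) and (651,267). Measuring them against the card edge.

```bash
python3 - <<'E'
from h import *
np.set_printoptions(precision=1,suppress=True)
t,s=load("top2"),load("scene2")
S=lambda x,y:((x+.5)/4-.5+215,(y+.5)/4-.5+160); T=lambda x,y:((x-400+.5)/4-.5+185,(y+.5)/4-.5+160)
c,sn=np.cos(np.radians(13.8)),np.sin(np.radians(13.8)); E=np.array([485.2,61.2])
toC=lambda p:(np.array([[c,sn],[-sn,c]])@(p[:2]-E))-[0,65]
for n,a,b in(("R",(643,219),(203,184)),("L",(651,267),(240,218))):
    p,e=tri(t,T(*a),s,S(*b)); print(n,p,e,"card",toC(p)); 
    for q in(at_z(t,*T(*a),116),at_z(s,*S(*b),116)): print("  z116",q,toC(q))
print("pinch",toC(np.array([514.2,-79.])),np.array([[c,-sn],[sn,c]])@[0,1])
# card top edge fresh
for g,n in((t,"t"),(s,"s")):
    for y in(-65,65):
        P=np.append(E+np.array([[c,-sn],[sn,c]])@[0,y+65],166); print(n,y,proj(g,P))
# red mask of the jaws in top view, projected to z=116, in card frame
f=t["frame"].astype(int); m=(f[...,0]>100)&(f[...,1]<50)&(f[...,2]<55)
ys,xs=np.nonzero(m[205:235,238:262]); Q=np.array([toC(at_z(t,x+238,y+205,116)) for x,y in zip(xs,ys)]); print(Q[np.argsort(-Q[:,1])][:40:2])
E
```

```text
R [516.6  14.2 109.2] 2.7315140976138443 card [  19.3 -118.1]
  z116 [516.7  15.2 116. ] [  19.6 -117.1]
  z116 [510.9  17.  116. ] [  14.4 -114.1]
L [479.7   7.7 104. ] 0.1837317311119434 card [ -18.1 -115.6]
  z116 [478.4   7.9 116. ] [ -19.3 -115.1]
  z116 [471.9  14.2 116. ] [ -24.1 -107.4]
pinch [  -5.3 -208.1] [-0.2  1. ]
t -65 [230.3 221.9]
t 65 [188.4 231. ]
s -65 [258.1 206.3]
s 65 [222.8 236.5]
[[  21.  -116.2]
 [  17.2 -118.6]
 [  23.5 -120. ]
 [ -16.1 -121.1]
 [  19.7 -122.5]
 [ -19.9 -123.5]
 [  15.8 -124.9]
 [  19.  -125.6]
 [ -20.6 -126.6]
 [ -14.4 -128. ]
 [  21.4 -129.4]
 [ -15.  -131.1]
 [  20.8 -132.5]
 [ -15.7 -134.2]
 [  20.1 -135.6]
 [ -16.4 -137.3]
 [  19.4 -138.7]
 [  12.4 -140.5]
 [  15.6 -141.2]
 [  11.8 -143.6]]
```

In the card frame, the tips sit at x ≈ +18 and -18 mm and y ≈ -117 mm, so the mouth is centred on the card plane. I'll advance about 67 mm along the card direction, with a check part-way.

Emit:
{"method": "send_rows", "body": {"xyz": [[-0.002,0.009,0],[-0.0045,0.019,0],[-0.007,0.029,0],[-0.0095,0.039,0],[-0.0115,0.047,0],[-0.012,0.05,0],[-0.012,0.05,0],[-0.012,0.05,0]], "yaw": [0,0,0,0,0,0,0,0], "grip": [-1,-1,-1,-1,-1,-1,-1,-1]}}

```text
time_s: 7.63
ee_pos: [502.2, -28.6, 96.1]
ee_rot: [180.0, 0.0, 104.1]
force: [-0.1, -0.5, -0.2]
gripper_width: 20.6
gripper_force: 30.0
```

```bash
cat > look.py <<'E'
import sys
from workcell import env, eyes
from h import *
k=sys.argv[1]; s=env.state();print(s["time_s"],s["ee_pos"],s["gripper_width"],s["gripper_force"],s["force"])
ims=[]
for n,b in(("scene",(235,175,66,74)),("top",(190,190,66,74))):
    g=eyes.grab_frame(n);x,y,w,h=b;pickle.dump(g,open(f"pics/{n}{k}.pkl","wb"))
    ims.append(cv2.resize(g["frame"][y:y+h,x:x+w,::-1],(396,444),interpolation=cv2.INTER_CUBIC))
cv2.imwrite(f"pics/look{k}.png",np.hstack(ims))
E
python3 look.py 3
```

```text
7.6333 [502.15365362 -28.64513249  96.09099019] 20.642400318082807 29.996484181342566 [-0.07174166 -0.49821582 -0.15575996]
```

View pics/look3.png

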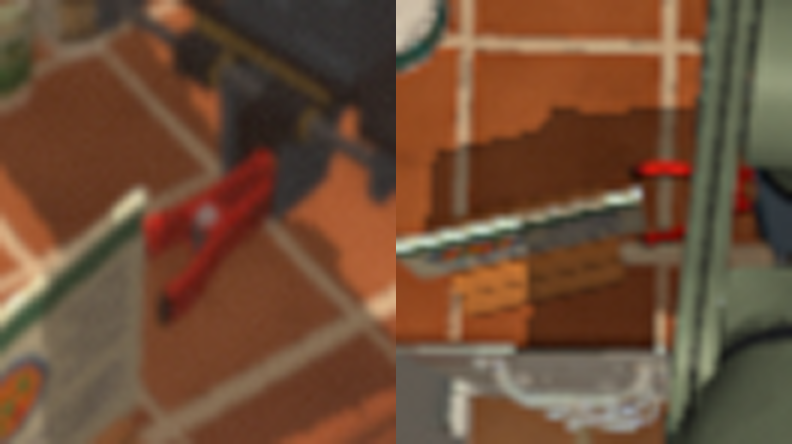

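Top panel: red jaw ends near (636,171) and (643,238), with the card's top-right corner at (640,192). Scene panel: the front jaw tip at (165,312) is ahead of and beside the card edge. Computing the relation at jaw height.

```bash
python3 - <<'E'
from h import *
np.set_printoptions(precision=1,suppress=True)
t,s=load("top3"),load("scene3")
S=lambda x,y:((x+.5)/6-.5+235,(y+.5)/6-.5+175); T=lambda x,y:((x-396+.5)/6-.5+190,(y+.5)/6-.5+190)
c,sn=np.cos(np.radians(13.8)),np.sin(np.radians(13.8)); R=np.array([[c,-sn],[sn,c]])
E=np.array([485.2,61.2])
toC=lambda p:R.T@(p[:2]-E)-[0,65]
for n,p in(("Rtop",(632,171)),("Ltop",(640,238))): q=at_z(t,*T(*p),116); print(n,q,toC(q))
for n,p in(("Lscene",(166,297)),): q=at_z(s,*S(*p),116); print(n,q,toC(q))
print("Lscene btm",toC(at_z(s,*S(164,320),92)))
for g,n,o in((t,"t",(190,190,396)),(s,"s",(235,175,0))):
    for lab,(x,y) in dict(edge=(0,-65),Lexp=(-14,-65),Rexp=(14,-65)).items():
        for z in(116,166):
            u=proj(g,np.append(E+R@[x,y+65],z)); print(n,lab,z,(u-np.array(o[:2])+.5)*6-.5+[o[2],0])
print("pinch",toC(np.array([502.2,-28.6])))
E
```

```text
Rtop [503.4  67.3 116. ] [ 19.1 -63.4]
Ltop [467.9  61.9 116. ] [-16.6 -60.2]
Lscene [462.9  62.2 116. ] [-21.4 -58.7]
Lscene btm [-17.5 -63. ]
t edge 116 [642.4 205.4]
t edge 166 [640.1 194.1]
t Lexp 116 [647.9 231.2]
t Lexp 166 [645.8 220.8]
t Rexp 116 [636.9 179.7]
t Rexp 166 [634.4 167.4]
s edge 116 [138.7 263.7]
s edge 166 [141.  190.5]
s Lexp 116 [162.4 280. ]
s Lexp 166 [165.6 207. ]
s Rexp 116 [115.3 247.6]
s Rexp 166 [116.6 174.3]
pinch [  -4.9 -156.3]
```

Emit:
{"method": "send_rows", "body": {"xyz": [[-0.001,0.004,0],[-0.002,0.008,0],[-0.003,0.012,0],[-0.0035,0.0155,0],[-0.0035,0.0155,0],[-0.0035,0.0155,0],[-0.0035,0.0155,0],[-0.0035,0.0155,0]], "yaw": [0,0,0,0,0,0,0,0], "grip": [-1,-1,-1,-1,-1,-1,-1,-1]}}

```text
time_s: 8.4
ee_pos: [498.6, -13.5, 96.0]
ee_rot: [180.0, 0.0, 104.0]
force: [0.2, -0.2, -0.3]
gripper_width: 20.5
gripper_force: 30.0
```

```bash
python3 look.py 4
```

```text
8.4 [498.62831681 -13.45730024  96.00718991] 20.467335112686428 29.996526936633927 [ 0.23923723 -0.15262934 -0.34724594]
```

View pics/look4.png

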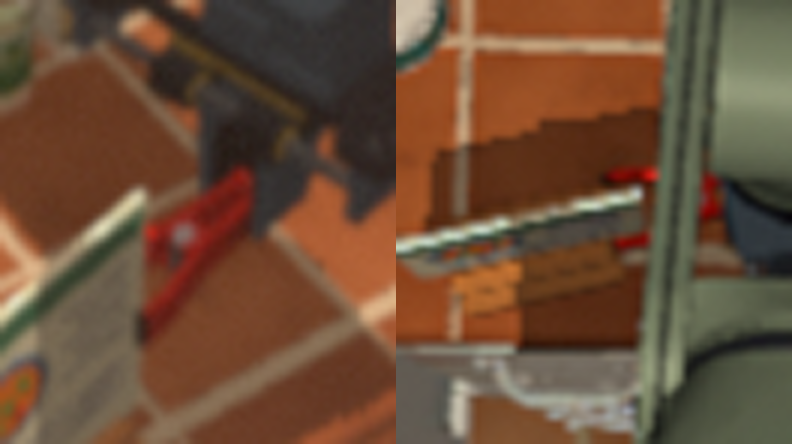

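```bash
python3 - <<'E'
from h import *
np.set_printoptions(precision=1,suppress=True)
t,s=load("top4"),load("scene4")
S=lambda x,y:((x+.5)/6-.5+235,(y+.5)/6-.5+175); T=lambda x,y:((x-396+.5)/6-.5+190,(y+.5)/6-.5+190)
c,sn=np.cos(np.radians(13.8)),np.sin(np.radians(13.8)); R=np.array([[c,-sn],[sn,c]]); E=np.array([485.2,61.2])
toC=lambda p:R.T@(p[:2]-E)-[0,65]
for n,p in(("Rtop",(606,177)),("Ltop",(614,244))): print(n,toC(at_z(t,*T(*p),116)))
for z,p in((116,(143,313)),(92,(140,340))): print("Lscene",z,toC(at_z(s,*S(*p),z)))
for y in(-45,-50,-55,-60):
  for z in(92,116):
    u=proj(s,np.append(E+R@[-17,y+65],z)); print(y,z,(u-[235,175]+.5)*6-.5)
E
```

```text
Rtop [ 18.9 -49.3]
Ltop [-16.8 -46.1]
Lscene 116 [-19.7 -45.2]
Lscene 92 [-16.9 -47.2]
-45 92 [137.1 343. ]
-45 116 [138.1 310. ]
-50 92 [144.4 336.4]
-50 116 [145.5 303.3]
-55 92 [151.6 329.8]
-55 116 [152.9 296.7]
-60 92 [158.8 323.3]
-60 116 [160.2 290.1]
```

The tips are about 16 mm past the edge, one on each side and roughly 15 mm clear of the card plane. The grip is firm and there's no outside force. Handing in.

```bash
python3 -c "
from workcell import env
print(env.job_done())"
```

```text
the job is handed in; nothing more can be done
None
```

I handed the job in with the clip held squeezed open at 30 N over the card's right-hand edge. By the camera measurements the jaws are in front of and behind the card, the tips are about 16 mm past the edge at roughly 104 mm up, and I measured no contact; the judge returned no verdict.

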